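# Load a specimen box into the imaging unit

### The job

With the fingers only, push the blue specimen box along the top of the imaging unit and down the lane between the two yellow guide rails, with neither the box nor the robot touching a rail, until the box stands squarely over the round window, between the two white cross lines. Then press the green button all the way down and let it come up again. Push the box, never lift or tip it, and leave everything else where it is.

Things in the scene. Friction and masses are not known exactly. Their poses are not given: they have to be found in the camera images.
- unit: Imaging unit, fixed: a flat-topped white and grey block 220 (its x) by 420 (its y) by 60 mm high. Origin: centre of its underside, on the table; its top is 60 mm above. The lane runs along its own +y in the middle of its top (own x = 0); the open part of the top at its -y end carries no rails. Its yaw on the table varies by up to about 0.2 rad.
- lane_mouth (a point): Point on the unit's top, middle of the lane's entrance, where the rails begin (own y = -30 mm of the unit). Axes as the unit's; +y leads down the lane.
- window (a point): Centre of the round window (34 mm glass, flush in the unit's top, between the rails), 140 mm down the lane from its mouth. Axes as the unit's: +y on down the lane, z up. The two white cross lines, painted flat, have their inner edges 48 mm before and 48 mm beyond it, so the 80 mm long box fits between them with 8 mm at either end. Nothing stops the box there.
- rail_near: Yellow guide rail on the robot's side, fixed on the unit: 8 mm wide, 10 mm high, 210 mm long. Origin: centre of its underside, at own x = -37 mm of the unit. The clear lane between the rails is 66 mm wide.
- rail_far: The same yellow guide rail on the far side, at own x = +37 mm of the unit.
- blue_box: Blue specimen box, loose, closed: 50 (its x, across the lane) by 80 (its y, along the lane) by 45 mm high, 0.17 to 0.35 kg. Origin: centre of its underside. It starts on the open part of the unit's top, 90 to 120 mm before the lane mouth, up to 15 mm off the lane's middle line and up to 0.2 rad askew; straight and centred it has 8 mm on each side in the lane.
- start (a joint): Travel of the green push button (m): 0 is up, 0.006 is fully down; sprung, about 4 N to push fully down.
- start_top (a point): Centre of the top face of the green round button (28 mm across) on the robot's side of the unit's top, at own x = -80, y = +100 mm of the unit; pressed straight down.
- grey_box: Grey specimen box of the same size, loose on the table; leave alone. Origin: centre of its underside.
- puck_black: Black mounted specimen, a puck 30 mm across and 20 mm high, standing on the unit's top beyond the far rail; leave alone. Origin: centre of its underside.
- puck_red: Red mounted specimen of the same size, also on the unit's top beyond the far rail; leave alone. Origin: centre of its underside.
- objective: Brass microscope objective, 34 mm across, 48 mm high, standing on the table; leave alone. Origin: centre of its underside.
- cleaner: Amber bottle of lens cleaner, 50 mm across, 120 mm high, on the table; leave alone. Origin: centre of its underside.
- jar: Pale jar with a white lid, 60 mm across, 60 mm high, on the table; leave alone. Origin: centre of its underside.
- driver: Screwdriver, 150 mm long, lying on the table; leave alone. Its own x runs along it.

How it is judged:
By the outcome, as a careful person would: the job done as asked, in the order asked, and still so for the second after the job is handed in, with the robot touching nothing.
It also fails if it takes over 72 s, if anything falls off the work surface, if the arm or the gripper's body presses on something with over 40 N, if the wrist force passes 120 N, or if a joint passes its speed limit or range.

### The arm

A 7-joint arm with a two-finger parallel gripper is mounted at the origin on the work surface. World frame = base frame: x ahead of the robot, y to its left, z up, the work surface at z = 0. Lengths are in m, angles in rad, forces in N, time in s.
With the tool pointing down it reaches from about 0.425 to 0.875 m from the base axis. Payload 8.4 kg.
Tool frame: the origin (TCP) lies at the very end of the fingers, on their centre line; the grasp point (between the pads) lies 19 mm behind it; z points along the fingers, y is the direction in which the jaws open and shut (so a half turn about z gives the same grasp; the last joint's range is limited). The gripper opens to 87 mm and grips with 3 to 60 N. Pads are 19 mm wide; open, the fingers measure 117 mm over their backs; the gripper's body (75 mm by 190 mm) begins 51 mm behind the grasp point.
Start: joints at [-1.326, 0.333, 0.04, 1.465, -0.013, 1.343, -0.059], TCP at [0.219, 0.612, 0.223] pointing down, gripper open.
Joint ranges: [-2.58, 2.58], [-0.38, 2.09], [-1.3, 1.39], [0.25, 2.4], [-1.5, 4.64], [0.08, 2.09], [-2.65, 2.65]. Speed limits (rad/s): [2.22, 2.22, 2.79, 2.79, 3.14, 3.14, 3.14].

### API

Orientations are given as a rotation vector (axis times angle).
In Python, from workcell import arm gives the robot as it stands.
- The arm moves only by the tool play_rows, never from a script. Its argument "plan" is a list of rows, each a list of 7 numbers: the shift along the tool's x, y, z in cm, then the turn, a rotation vector about the tool's x, y, z in degrees, then the closure, from -1 (fully open) to 1 (shut), so that 0 is half open. A call has exactly 8 rows; each row shifts and turns the commanded pose from where the row before left it, along the tool's axes as they then stand; what a row does not reach is not made up. A row lasts 1/10 s, in which the tool goes at most 50 mm and 8.59 degrees, less where a joint would pass 70% of its speed; a pose out of reach is approached as far as the arm can. A call is refused whole if a number of a shift passes 5 or a number of a turn 8.59, either way. A call with a gripper value outside its range is refused whole. The fingers move at their own pace and stop on an object; "squeeze" is the grip in N (left out, the last holds). Time passes only in rows, so rows that do not move let the fingers close, or fill a call up. It gives the time, the measured TCP pose, the force and the opening at its end, in the units of the state.
- arm.read_state(): the state, without advancing time (a new reading comes with each control period).
- arm.capture(name): name is "side" or "top" or "wrist"; returns a dict with "color" (400x640x3 uint8, red, green, blue), "camera_matrix" (3x3 intrinsics, pixels), "R" (3x3) and "t" (3): a world point X has camera coordinates R X + t. Camera axes: x right, y down, z forward; pixel columns grow to the right and rows downward; lengths in m; the calibration is good to about 2 mm. A picture is of the moment at which its call begins. There is no depth.
- arm.finish_job(): hands the job in, once; it reports no verdict.
The state is a dict: "clock": time; "joint_pos": joint angles; "joint_vel": joint speeds; "joint_efforts": joint torques, N m; "tool_pos": TCP position; "eef_rot": TCP orientation; "ft_force": force on the tool from outside, world axes, zero at the start; "moment": the same for the moment, N m; "opening": finger opening in m.
Only numpy, scipy, OpenCV 4.12 (cv2) and the standard library are available. Lean on these libraries where they do the work, as an engineer would, in place of code of your own. Each camera call takes 0.05 s, during which the arm holds its last target.

## Working session

There is one attempt and no reset: what is moved stays moved. The work goes in short steps, Python scripts to look and compute and a tool call to move; the robot and the scene stay as the last step left them, time stands still between calls to the robot, and variables do not carry over. Pictures are saved under pics/ and viewed, and the job is handed in when it is done.

Besides the shell and the picture viewer there is one more tool, called after "Call:" by a JSON object that holds its "name" and its "arguments". play_rows: Moves the arm, as the interface text tells. Its arguments: {"type":"object","properties":{"plan":{"type":"array"},"squeeze":{"type":"number"}},"required":["plan"]}

```bash
ls; mkdir -p pics
python3 - <<'E'
from workcell import arm
import cv2
s=arm.read_state()
print({k:s[k] for k in('clock','tool_pos','eef_rot','ft_force','opening')})
for n in('side','top','wrist'):
    c=arm.capture(n); cv2.imwrite(f'pics/{n}0.png',c['color'][:,:,::-1]); print(n,c['camera_matrix'],c['R'],c['t'])
E
```

```text
pics
{'clock': 0.0, 'tool_pos': array([0.21894862, 0.61148987, 0.22165085]), 'eef_rot': array([-5.37375395e-01, -3.09510531e+00,  2.58143722e-03]), 'ft_force': array([-0.18259895, -0.36232084,  0.60925456]), 'opening': 0.08721475085439036}
side [[410.34623057   0.         310.17080799]
 [  0.         410.34623057 200.57805846]
 [  0.           0.           1.        ]] [[-0.94462156 -0.32784888  0.01432561]
 [-0.2310482   0.63344373 -0.73848885]
 [ 0.23303827 -0.70090239 -0.67411349]] [0.4808933  0.17378238 1.02025133]
top [[484.75156301   0.         309.25298189]
 [  0.         484.75156301 199.99171689]
 [  0.           0.           1.        ]] [[-3.66321707e-04 -9.99999068e-01  1.31554209e-03]
 [-9.93234553e-01  2.11075896e-04 -1.16125268e-01]
 [ 1.16124882e-01 -1.34918106e-03 -9.93233704e-01]] [0.00800496 0.48521868 1.64449539]
wrist [[300.48457824   0.         323.17693919]
 [  0.         300.48457824 203.68380684]
 [  0.           0.           1.        ]] [[ 0.33769215  0.94125461 -0.00194063]
 [ 0.90639921 -0.32462988  0.27028857]
 [ 0.25378038 -0.09303331 -0.9627774 ]] [-0.64999141 -0.03282727  0.39036902]
```

View pics/top0.png

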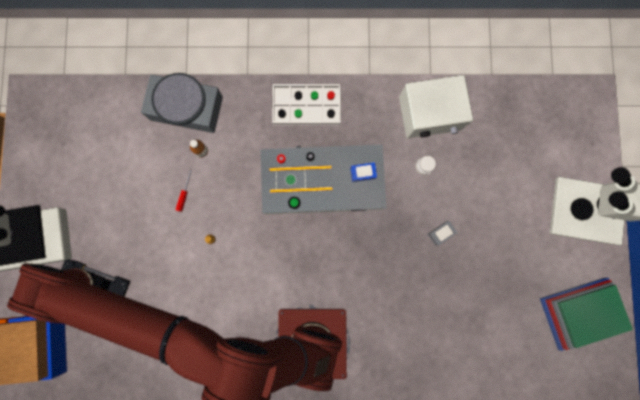

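View pics/side0.png

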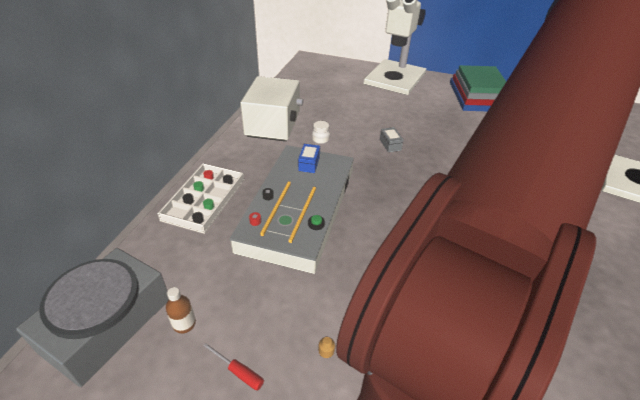

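View pics/wrist0.png

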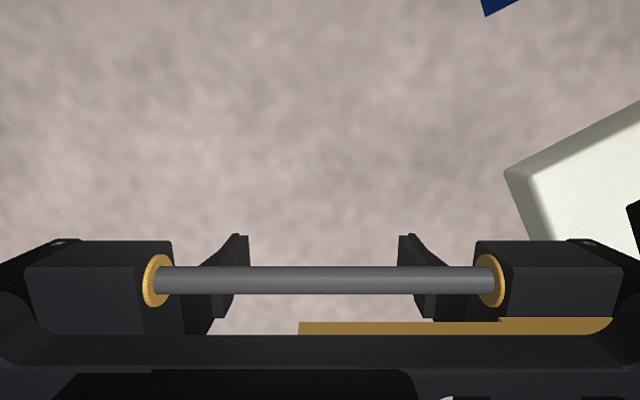

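Run:
```python
import cv2
t=cv2.imread('pics/top0.png')[135:225,250:400]; cv2.imwrite('pics/t1.png',cv2.resize(t,None,fx=5.3,fy=5.3,interpolation=cv2.INTER_CUBIC))
t=cv2.imread('pics/side0.png')[130:280,220:370]; cv2.imwrite('pics/s1.png',cv2.resize(t,None,fx=4,fy=4,interpolation=cv2.INTER_CUBIC))
```

```text
(no output)
```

View pics/t1.png

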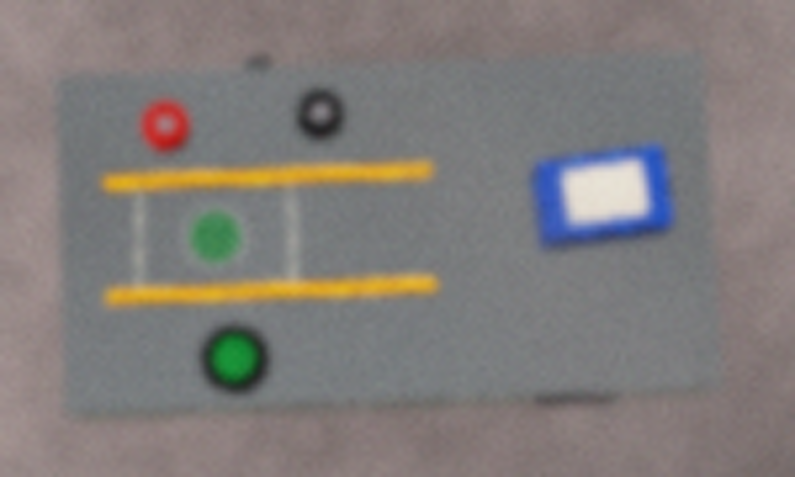

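View pics/s1.png

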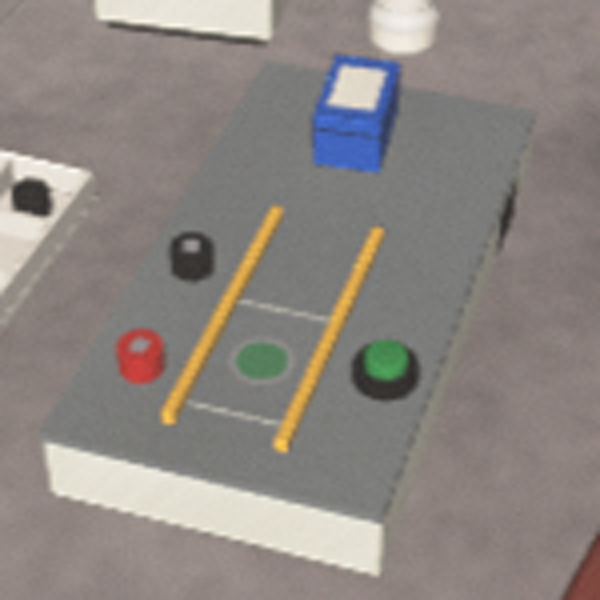

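```bash
cat > h.py <<'E'
import numpy as np, cv2
from scipy.optimize import least_squares
def proj(c,X):
    P=(np.asarray(X)@np.asarray(c['R']).T+c['t'])@np.asarray(c['camera_matrix']).T
    return P[:,:2]/P[:,2:]
def place(p,pts):
    c,s=np.cos(p[2]),np.sin(p[2]); pts=np.asarray(pts,float)
    return np.c_[p[0]+c*pts[:,0]-s*pts[:,1],p[1]+s*pts[:,0]+c*pts[:,1],pts[:,2]]
def fit(obs,p0):  # obs: list of (cam, local pts(world z), pix)
    f=lambda p:np.concatenate([(proj(c,place(p,l))-u).ravel() for c,l,u in obs])
    r=least_squares(f,p0,loss='soft_l1'); return r.x,r.fun.reshape(-1,2)
def uncrop(pts,s,ox,oy): return (np.asarray(pts,float)+.5)/s-.5+[ox,oy]
E
python3 - <<'E'
from h import *; from workcell import arm
import pickle
T=arm.capture('top');S=arm.capture('side')
pickle.dump((T,S),open('cams.pkl','wb'))
np.set_printoptions(precision=4,suppress=True)
C=[(.11,.21,.06),(-.11,.21,.06),(.11,-.21,.06),(-.11,-.21,.06),(.037,.18,.07),(.037,-.03,.07),(-.037,.18,.07),(-.037,-.03,.07),(0,.11,.06)]
ut=uncrop([(58,75),(68,413),(706,55),(720,385),(103,182),(435,169),(105,296),(438,283),(215,237)],5.3,250,135)
us=uncrop([(45,442),(383,522),(265,62),(535,112),(168,415),(277,210),(281,445),(377,231),(262,360)],4,220,130)
for o in ([(T,C,ut)],[(S,C,us)],[(T,C,ut),(S,C,us)]):
    p,r=fit(o,[.6,0,0]);print(p);
print(r)
B=[(-.025,.04,.105),(.025,.04,.105),(.025,-.04,.105),(-.025,-.04,.105)]
bt=uncrop([(542,246),(535,163),(665,147),(672,228)],5.3,250,135)
Bs=[(.025,-.04,.105),(-.025,-.04,.105),(.025,.04,.06),(-.025,.04,.06)]
bs=uncrop([(336,57),(399,65),(313,164),(380,171)],4,220,130)
for o in ([(T,B,bt)],[(S,Bs,bs)],[(T,B,bt),(S,Bs,bs)]):
    q,r=fit(o,[.6,-.2,0]);
    d=q[:2]-p[:2];c,s=np.cos(p[2]),np.sin(p[2]);print(q,'in unit',c*d[0]+s*d[1],-s*d[0]+c*d[1],q[2]-p[2])
print(r)
E
```

```text
[ 0.5564 -0.038   0.0363]
[ 0.5554 -0.0313  0.0451]
[ 0.5564 -0.0353  0.0413]
[[-1.2518  0.2034]
 [-1.2028  0.3427]
 [-1.1627 -0.9869]
 [ 0.0342  0.4838]
 [-0.551   0.1177]
 [-1.2974  0.0433]
 [-0.2284  0.2286]
 [-0.8393  0.124 ]
 [-0.5226  0.1422]
 [-1.4133 -2.506 ]
 [ 0.1004 -1.5839]
 [ 0.1072 -0.7615]
 [ 0.2914 -0.6049]
 [-0.1325 -0.5164]
 [ 0.3997 -1.3054]
 [ 0.178  -1.2602]
 [ 0.5965 -1.3699]
 [ 0.177   0.0783]]
[ 0.5711 -0.1717  0.1132] in unit 0.009099412183811224 -0.13692898718455232 0.07192442545572632
[ 0.5729 -0.1685  0.1426] in unit 0.010940153289528553 -0.13380736691544606 0.10127087235476409
[ 0.5723 -0.1706  0.1273] in unit 0.010329700110278988 -0.13584682190800715 0.08605565204827834
[[ 0.341  -0.9065]
 [-0.4101 -0.0142]
 [-1.0864 -0.0102]
 [-0.2515 -0.5479]
 [ 0.3789 -1.1421]
 [ 0.9455 -0.9917]
 [ 0.1883 -0.0399]
 [ 0.0957  0.575 ]]
```

Run:
```python
from h import *; from workcell import arm
from scipy.spatial.transform import Rotation as Ro
np.set_printoptions(precision=4,suppress=True)
s=arm.read_state();R=Ro.from_rotvec(s['eef_rot']).as_matrix();print(R,s['tool_pos'],s['clock'])
W=arm.capture('wrist');cp=-W['R'].T@W['t'];print('cam in tool',R.T@(cp-s['tool_pos']));print('cam axes in tool (rows)',W['R']@R)
```

```text
[[-0.9415  0.3371 -0.0002]
 [ 0.3371  0.9415 -0.0007]
 [-0.     -0.0007 -1.    ]] [0.219  0.6118 0.2221] 0.25
cam in tool [ 0.0735  0.001  -0.1617]
cam axes in tool (rows) [[-0.0007  1.      0.0005]
 [-0.9628 -0.0005 -0.2702]
 [-0.2702 -0.0007  0.9628]]
```

```bash
cat >> h.py <<'E'
from scipy.spatial.transform import Rotation as Ro
def st():
    from workcell import arm
    s=arm.read_state();R=Ro.from_rotvec(s['eef_rot']).as_matrix()
    return s,np.degrees(np.arctan2(R[1,0],R[0,0]))
def rows(pos,ang,tgt,tang,n):
    # tool down; ang = world angle of tool x. y_tool = z x x with z=-Z -> (sin,-cos)
    out=[];d=(np.asarray(tgt)-pos)/n;da=(tang-ang)/n
    for i in range(n):
        a=np.radians(ang+da*i);x=np.array([np.cos(a),np.sin(a),0]);y=np.array([np.sin(a),-np.cos(a),0])
        out.append([round(100*d@x,2),round(100*d@y,2),round(-100*d[2],2),0,0,round(-da,2)])
    for o in out:print(o)
    return out
E
python3 - <<'E'
from h import *
s,a=st();p=s['tool_pos'];print(a)
rows(p,a,[.45,.36,.24],97,8);print()
rows(np.array([.45,.36,.24]),97,[.58,-.27,.20],97,16)
E
```

```text
160.29826388883467
[np.float64(-3.78), np.float64(-1.99), np.float64(-0.22), 0, 0, np.float64(7.91)]
[np.float64(-4.02), np.float64(-1.45), np.float64(-0.22), 0, 0, np.float64(7.91)]
[np.float64(-4.18), np.float64(-0.88), np.float64(-0.22), 0, 0, np.float64(7.91)]
[np.float64(-4.26), np.float64(-0.3), np.float64(-0.22), 0, 0, np.float64(7.91)]
[np.float64(-4.26), np.float64(0.29), np.float64(-0.22), 0, 0, np.float64(7.91)]
[np.float64(-4.18), np.float64(0.87), np.float64(-0.22), 0, 0, np.float64(7.91)]
[np.float64(-4.02), np.float64(1.44), np.float64(-0.22), 0, 0, np.float64(7.91)]
[np.float64(-3.78), np.float64(1.98), np.float64(-0.22), 0, 0, np.float64(7.91)]

[np.float64(-4.01), np.float64(0.33), np.float64(0.25), 0, 0, -0.0]
[np.float64(-4.01), np.float64(0.33), np.float64(0.25), 0, 0, -0.0]
[np.float64(-4.01), np.float64(0.33), np.float64(0.25), 0, 0, -0.0]
[np.float64(-4.01), np.float64(0.33), np.float64(0.25), 0, 0, -0.0]
[np.float64(-4.01), np.float64(0.33), np.float64(0.25), 0, 0, -0.0]
[np.float64(-4.01), np.float64(0.33), np.float64(0.25), 0, 0, -0.0]
[np.float64(-4.01), np.float64(0.33), np.float64(0.25), 0, 0, -0.0]
[np.float64(-4.01), np.float64(0.33), np.float64(0.25), 0, 0, -0.0]
[np.float64(-4.01), np.float64(0.33), np.float64(0.25), 0, 0, -0.0]
[np.float64(-4.01), np.float64(0.33), np.float64(0.25), 0, 0, -0.0]
[np.float64(-4.01), np.float64(0.33), np.float64(0.25), 0, 0, -0.0]
[np.float64(-4.01), np.float64(0.33), np.float64(0.25), 0, 0, -0.0]
[np.float64(-4.01), np.float64(0.33), np.float64(0.25), 0, 0, -0.0]
[np.float64(-4.01), np.float64(0.33), np.float64(0.25), 0, 0, -0.0]
[np.float64(-4.01), np.float64(0.33), np.float64(0.25), 0, 0, -0.0]
[np.float64(-4.01), np.float64(0.33), np.float64(0.25), 0, 0, -0.0]
```

Call:
{"name": "play_rows", "arguments": {"plan": [[-3.8, -2.0, -0.2, 0, 0, 7.9, 0.5], [-4.0, -1.4, -0.2, 0, 0, 7.9, 0.5], [-4.2, -0.9, -0.2, 0, 0, 7.9, 0.5], [-4.3, -0.3, -0.2, 0, 0, 7.9, 0.5], [-4.3, 0.3, -0.2, 0, 0, 7.9, 0.5], [-4.2, 0.9, -0.2, 0, 0, 7.9, 0.5], [-4.0, 1.4, -0.2, 0, 0, 7.9, 0.5], [-3.8, 2.0, -0.2, 0, 0, 7.9, 0.5]]}}

```text
clock: 1.1
tool_pos: [0.4522, 0.3584, 0.2388]
eef_rot: [-2.086, -2.349, -0.001]
ft_force: [1.2, 0.4, -0.0]
opening: 0.0309
```

Call:
{"name": "play_rows", "arguments": {"plan": [[-4, 0.3, 0.2, 0, 0, 0, 0.5], [-4, 0.3, 0.2, 0, 0, 0, 0.5], [-4, 0.3, 0.2, 0, 0, 0, 0.5], [-4, 0.3, 0.2, 0, 0, 0, 0.5], [-4, 0.3, 0.2, 0, 0, 0, 0.5], [-4, 0.3, 0.2, 0, 0, 0, 0.5], [-4, 0.3, 0.2, 0, 0, 0, 0.5], [-4, 0.3, 0.2, 0, 0, 0, 0.5]]}}

```text
clock: 1.9
tool_pos: [0.5147, 0.0437, 0.2227]
eef_rot: [2.079, 2.355, 0.001]
ft_force: [0.6, 0.2, 0.3]
opening: 0.0216
```

Call:
{"name": "play_rows", "arguments": {"plan": [[-4, 0.3, 0.2, 0, 0, 0, 0.5], [-4, 0.3, 0.2, 0, 0, 0, 0.5], [-4, 0.3, 0.2, 0, 0, 0, 0.5], [-4, 0.3, 0.2, 0, 0, 0, 0.5], [-4, 0.3, 0.2, 0, 0, 0, 0.5], [-4, 0.3, 0.2, 0, 0, 0, 0.5], [-2, 0.3, 0.2, 0, 0, 0, 0.5], [0, 0, 0, 0, 0, 0, 0.5]]}}

```text
clock: 2.7
tool_pos: [0.567, -0.2139, 0.2083]
eef_rot: [2.085, 2.349, -0.003]
ft_force: [-0.5, 0.1, 0.4]
opening: 0.0217
```

Run:
```python
from h import *; from workcell import arm
import pickle
s,a=st();print(s['tool_pos'],a,s['opening'])
W=arm.capture('wrist');pickle.dump(W,open('w1.pkl','wb'));cv2.imwrite('pics/w1.png',W['color'][:,:,::-1])
```

```text
[ 0.56703368 -0.21390604  0.20826404] 96.82608238196461 0.021732136517686733
```

View pics/w1.png

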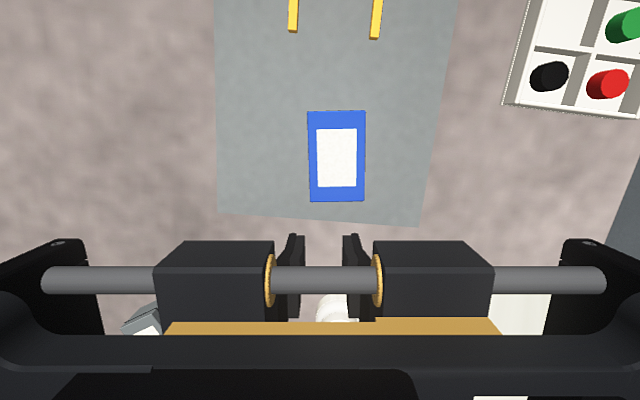

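Run:
```python
import cv2
t=cv2.imread('pics/w1.png')[0:240,200:440]; cv2.imwrite('pics/w1c.png',cv2.resize(t,None,fx=2.5,fy=2.5,interpolation=cv2.INTER_CUBIC))
t=cv2.imread('pics/w1.png')[100:210,295:375]; cv2.imwrite('pics/w1d.png',cv2.resize(t,None,fx=5,fy=5,interpolation=cv2.INTER_CUBIC))
```

```text
(no output)
```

View pics/w1c.png

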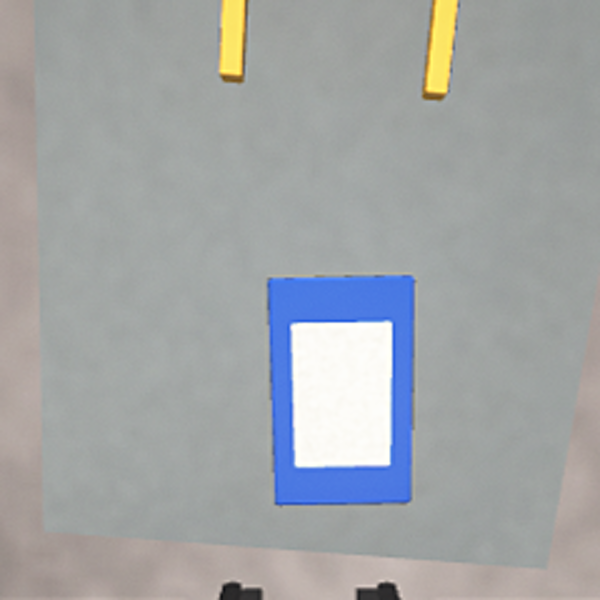

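View pics/w1d.png

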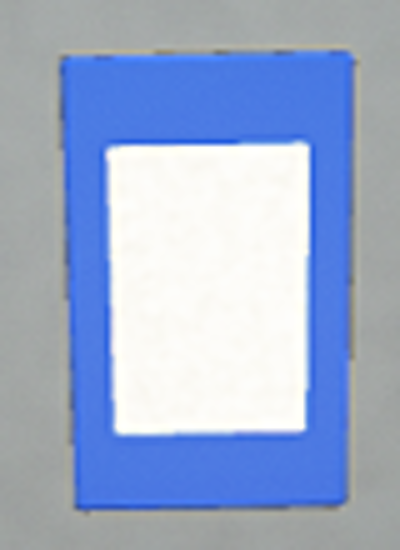

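Run:
```python
from h import *
import pickle
np.set_printoptions(precision=4,suppress=True)
W=pickle.load(open('w1.pkl','rb'))
C=[(-.11,-.21,.06),(.11,-.21,.06),(-.037,-.03,.07),(.037,-.03,.07)]
u=uncrop([(45,530),(547,567),(231.5,75),(435,93)],2.5,200,0)
p,r=fit([(W,C,u)],[.556,-.035,.04]);print(p,r)
B=[(-.025,.04,.105),(.025,.04,.105),(.025,-.04,.105),(-.025,-.04,.105)]
b=uncrop([(63,57),(351,54),(347,503),(78,507)],5,295,100)
q,r=fit([(W,B,b)],[.57,-.17,.12]);print(q,r)
d=q[:2]-p[:2];c,s=np.cos(p[2]),np.sin(p[2]);print('in unit',c*d[0]+s*d[1],-s*d[0]+c*d[1],q[2]-p[2])
```

```text
[ 0.5577 -0.0354  0.0414] [[-0.4945  0.5474]
 [ 0.3389  0.6155]
 [-0.4955 -0.2665]
 [ 0.658  -0.3808]]
[ 0.5744 -0.1708  0.14  ] [[-0.7566 -0.3883]
 [ 1.0659 -1.1319]
 [ 0.3595  0.8079]
 [-0.544   1.1177]]
in unit 0.011077938307274977 -0.13600069171510354 0.09862528189777897
```

Run:
```python
from h import *
s,a=st();rows(s['tool_pos'],a,[.5856,-.25,s['tool_pos'][2]],98.0,1);print(s['tool_pos'])
```

```text
[np.float64(-4.03), np.float64(1.36), np.float64(-0.0), 0, 0, np.float64(-1.06)]
[ 0.56723557 -0.21164328  0.20824608]
```

Call:
{"name": "play_rows", "arguments": {"plan": [[-2, 0.7, 0, 0, 0, -1.1, 0.5], [-2, 0.7, 2, 0, 0, 0, 0.5], [0, 0, 3, 0, 0, 0, 0.5], [0, 0, 3, 0, 0, 0, 0.5], [0, 0, 3, 0, 0, 0, 0.5], [0, 0, 2.2, 0, 0, 0, 0.5], [0, 0, 0, 0, 0, 0, 0.5], [0, 0, 0, 0, 0, 0, 0.5]]}}

```text
clock: 3.55
tool_pos: [0.5872, -0.2468, 0.0772]
eef_rot: [-2.055, -2.376, -0.001]
ft_force: [-0.3, -0.4, -0.0]
opening: 0.0219
```

Run:
```python
from h import *; from workcell import arm
s,a=st();print(s['tool_pos'],a,s['opening'],s['ft_force'])
W=arm.capture('wrist');cv2.imwrite('pics/w2.png',W['color'][:,:,::-1])
S=arm.capture('side');cv2.imwrite('pics/s2.png',cv2.resize(S['color'][100:280,220:420,::-1],None,fx=3,fy=3))
```

```text
[ 0.58722694 -0.24680611  0.0772008 ] 98.27283963049501 0.021852277936749324 [-0.25527601 -0.35602439 -0.00383477]
```

View pics/w2.png

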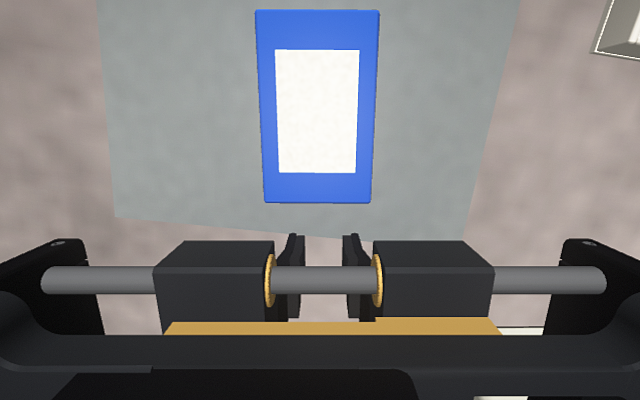

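View pics/s2.png

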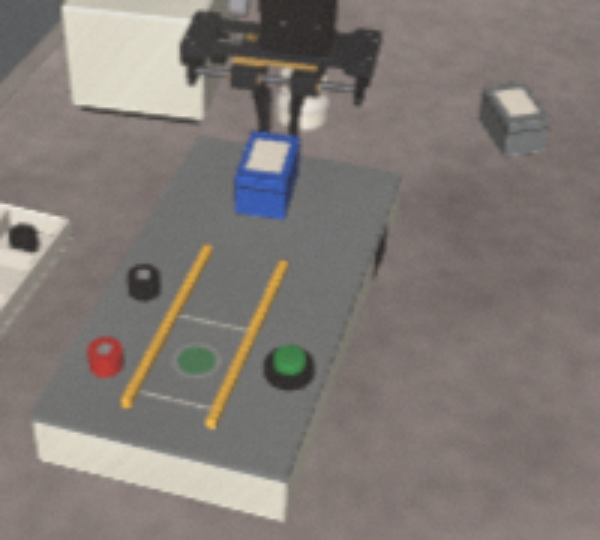

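Call:
{"name": "play_rows", "arguments": {"plan": [[0.5, -0.2, 0.1, 0, 0, 0, 0.5], [0.5, 0, 0, 0, 0, 0, 0.5], [0.5, 0, 0, 0, 0, 0, 0.5], [0.5, 0, 0, 0, 0, 0, 0.5], [0.5, 0, 0, 0, 0, 0, 0.5], [0.5, 0, 0, 0, 0, 0, 0.5], [0.5, 0, 0, 0, 0, 0, 0.5], [0.5, 0, 0, 0, 0, 0, 0.5]]}}

```text
clock: 4.45
tool_pos: [0.5791, -0.2086, 0.0756]
eef_rot: [2.057, 2.374, -0.0]
ft_force: [1.1, -2.7, -0.4]
opening: 0.0214
```

Run:
```python
from h import *; from workcell import arm
import pickle
s,a=st();print(s['tool_pos'],a,s['opening'],s['ft_force'])
W=arm.capture('wrist');cv2.imwrite('pics/w3.png',W['color'][:,:,::-1]);pickle.dump(W,open('w3.pkl','wb'))
```

```text
[ 0.57911167 -0.20862162  0.07564416] 98.18118334027938 0.021406038086061733 [ 1.09461144 -2.69154862 -0.41371159]
```

View pics/w3.png

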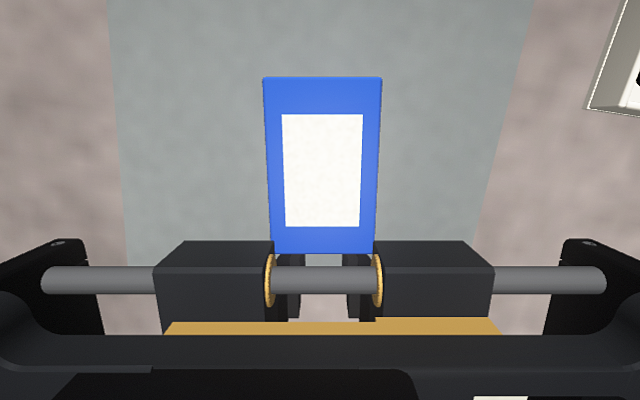

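```bash
cat >> h.py <<'E'
U=np.array([.5577,-.0354,.0414])
def tounit(xy,yaw=0):
    d=np.asarray(xy[:2])-U[:2];c,s=np.cos(U[2]),np.sin(U[2]);return np.array([c*d[0]+s*d[1],-s*d[0]+c*d[1]])
E
python3 - <<'E'
from h import *
import pickle
np.set_printoptions(precision=4,suppress=True)
W=pickle.load(open('w3.pkl','rb'))
B=[(-.025,.04,.105),(.025,.04,.105),(.025,-.04,.105),(-.025,-.04,.105)]
q,r=fit([(W,B,np.array([(263,77),(382,77),(376.5,253),(272,253)],float))],[.57,-.17,.12]);print(q,np.degrees(q[2]),r)
s,a=st();print('box unit',tounit(q),np.degrees(q[2]-U[2]),'tcp unit',tounit(s['tool_pos']),a-90-np.degrees(U[2]),s['tool_pos'])
print(np.linalg.norm(q[:2]-s['tool_pos'][:2]))
E
```

```text
[ 0.5728 -0.1574  0.1493] 8.556126897899325 [[-1.2393 -0.4803]
 [ 2.1225 -1.4389]
 [-0.3472  2.0069]
 [ 0.1803  2.657 ]]
box unit [ 0.0101 -0.1225] 6.1840816260577185 tcp unit [ 0.0143 -0.173 ] 5.8559367472431685 [ 0.5792 -0.2076  0.0756]
0.05067069335134765
```

Call:
{"name": "play_rows", "arguments": {"plan": [[0.6, 0, 0, 0, 0, 0, 0.5], [0.6, 0, 0, 0, 0, 0, 0.5], [0.6, 0, 0, 0, 0, 0, 0.5], [0.6, 0, 0, 0, 0, 0, 0.5], [0.6, 0, 0, 0, 0, 0, 0.5], [0.6, 0, 0, 0, 0, 0, 0.5], [0.5, 0, 0, 0, 0, 0, 0.5], [0.4, 0, 0, 0, 0, 0, 0.5]]}}

```text
clock: 5.3
tool_pos: [0.5727, -0.1636, 0.0756]
eef_rot: [2.057, 2.375, 0.0]
ft_force: [0.4, -3.0, 0.5]
opening: 0.022
```

Run:
```python
from h import *; from workcell import arm
import pickle
s,a=st();print(s['tool_pos'],tounit(s['tool_pos']),a-90-np.degrees(U[2]),s['opening'],s['ft_force'])
W=arm.capture('wrist');cv2.imwrite('pics/w4.png',W['color'][:,:,::-1]);pickle.dump(W,open('w4.pkl','wb'))
S=arm.capture('side');cv2.imwrite('pics/s4.png',cv2.resize(S['color'][130:280,220:370,::-1],None,fx=4,fy=4,interpolation=cv2.INTER_CUBIC))
```

```text
[ 0.57274718 -0.1636068   0.07560849] [ 0.00972804 -0.12871972] 5.840726843197109 0.02204712383580128 [ 0.36232422 -2.9585045   0.496197  ]
```

View pics/w4.png

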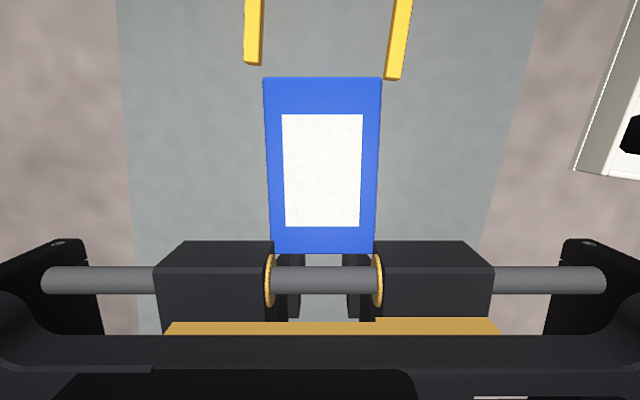

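View pics/s4.png

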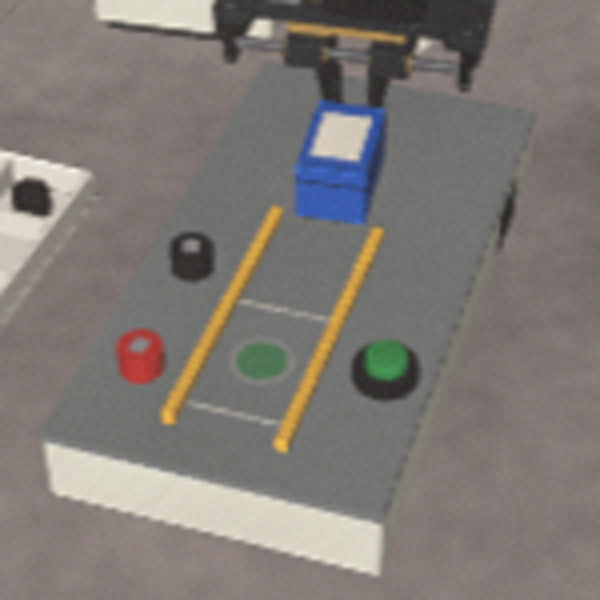

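```bash
cat >> h.py <<'E'
def unproj(c,px,z):
    K=np.asarray(c['camera_matrix']);R=np.asarray(c['R']);o=-R.T@c['t'];d=R.T@np.linalg.solve(K,[px[0],px[1],1.]);return o+d*(z-o[2])/d[2]
E
python3 - <<'E'
from h import *
import pickle
np.set_printoptions(precision=4,suppress=True)
W=pickle.load(open('w4.pkl','rb'))
for px in [(243,62),(262,64),(244.5,0),(265.5,0),(384.5,77),(403,79),(391.5,0),(413,0)]: print(px,tounit(unproj(W,px,.07)))
for px in [(263,77),(382,77)]: print(px,tounit(unproj(W,px,.105)))
E
```

```text
(243, 62) [-0.0406 -0.0305]
(262, 64) [-0.0309 -0.0305]
(244.5, 0) [-0.0407 -0.0028]
(265.5, 0) [-0.0305 -0.0017]
(384.5, 77) [ 0.0324 -0.0303]
(403, 79) [ 0.0421 -0.0302]
(391.5, 0) [0.0304 0.0044]
(413, 0) [0.0408 0.0055]
(263, 77) [-0.0231 -0.0403]
(382, 77) [ 0.0253 -0.0354]
```

Call:
{"name": "play_rows", "arguments": {"plan": [[0.6, -0.03, 0, 0, 0, 0.37, 0.5], [0.6, -0.03, 0, 0, 0, 0.37, 0.5], [0.6, -0.03, 0, 0, 0, 0.37, 0.5], [0.6, -0.03, 0, 0, 0, 0.37, 0.5], [0.6, -0.03, 0, 0, 0, 0.37, 0.5], [0.6, -0.03, 0, 0, 0, 0.37, 0.5], [0.6, -0.03, 0, 0, 0, 0.37, 0.5], [0.6, -0.03, 0, 0, 0, 0.37, 0.5]]}}

```text
clock: 6.2
tool_pos: [0.5645, -0.1161, 0.0755]
eef_rot: [-2.118, -2.32, 0.0]
ft_force: [0.2, -1.1, -0.9]
opening: 0.0218
```

```bash
cat > look.py <<'E'
from h import *; from workcell import arm
import pickle,sys
n=sys.argv[1]
np.set_printoptions(precision=4,suppress=True)
s,a=st();f=a-90-np.degrees(U[2]);t=tounit(s['tool_pos']);fr=np.radians(f);print(s['tool_pos'],t,f,s['ft_force'],'box est',t+.0497*np.array([-np.sin(fr),np.cos(fr)]))
W=arm.capture('wrist');cv2.imwrite(f'pics/w{n}.png',W['color'][:,:,::-1]);pickle.dump(W,open(f'w{n}.pkl','wb'))
S=arm.capture('side');cv2.imwrite(f'pics/s{n}.png',cv2.resize(S['color'][130:280,220:370,::-1],None,fx=4,fy=4,interpolation=cv2.INTER_CUBIC))
E
python3 look.py 5
```

```text
[ 0.5645 -0.1161  0.0755] [ 0.0034 -0.081 ] 2.8433038817126204 [ 0.1535 -1.0648 -0.8633] box est [ 0.001  -0.0313]
```

View pics/w5.png

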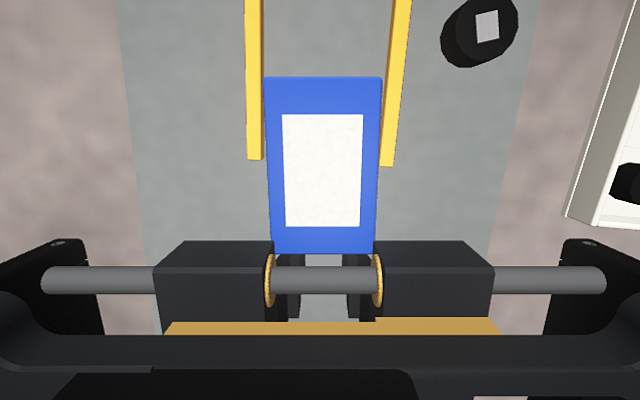

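View pics/s5.png

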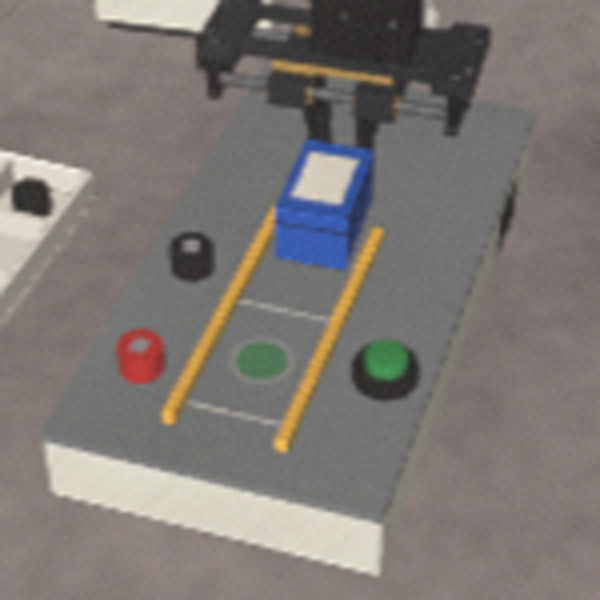

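Run:
```python
from h import *
import pickle
np.set_printoptions(precision=4,suppress=True)
W=pickle.load(open('w5.pkl','rb'))
for px in [(246,159),(261.5,159),(265,0),(380.5,165),(394,166),(391,0)]: print(px,tounit(unproj(W,px,.07)))
for px in [(264.5,77),(382,77)]: print(px,tounit(unproj(W,px,.105)))
```

```text
(246, 159) [-0.0412 -0.0296]
(261.5, 159) [-0.0326 -0.0292]
(265, 0) [-0.0304  0.048 ]
(380.5, 165) [ 0.0337 -0.0293]
(394, 166) [ 0.0413 -0.0295]
(391, 0) [0.0307 0.0509]
(264.5, 77) [-0.0242  0.0091]
(382, 77) [0.0238 0.0115]
```

Call:
{"name": "play_rows", "arguments": {"plan": [[0.6, -0.03, 0, 0, 0, 0.37, 0.5], [0.6, -0.03, 0, 0, 0, 0.37, 0.5], [0.6, -0.03, 0, 0, 0, 0.37, 0.5], [0.6, -0.03, 0, 0, 0, 0.37, 0.5], [0.6, -0.03, 0, 0, 0, 0.37, 0.5], [0.6, -0.03, 0, 0, 0, 0.37, 0.5], [0.6, -0.03, 0, 0, 0, 0.37, 0.5], [0.6, -0.03, 0, 0, 0, 0.2, 0.5]]}}

```text
clock: 7.1
tool_pos: [0.5589, -0.0685, 0.0756]
eef_rot: [2.174, 2.268, -0.0]
ft_force: [0.4, -2.5, 0.4]
opening: 0.022
```

```bash
python3 look.py 6
```

```text
[ 0.5589 -0.0685  0.0756] [-0.0002 -0.0332] 0.054391081212875836 [ 0.447  -2.542   0.4168] box est [-0.0002  0.0165]
```

View pics/w6.png

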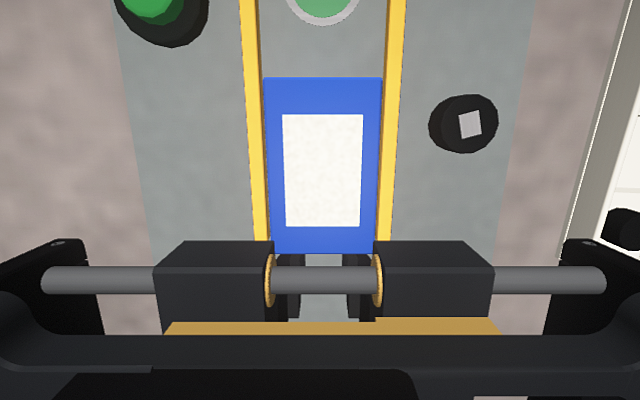

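View pics/s6.png

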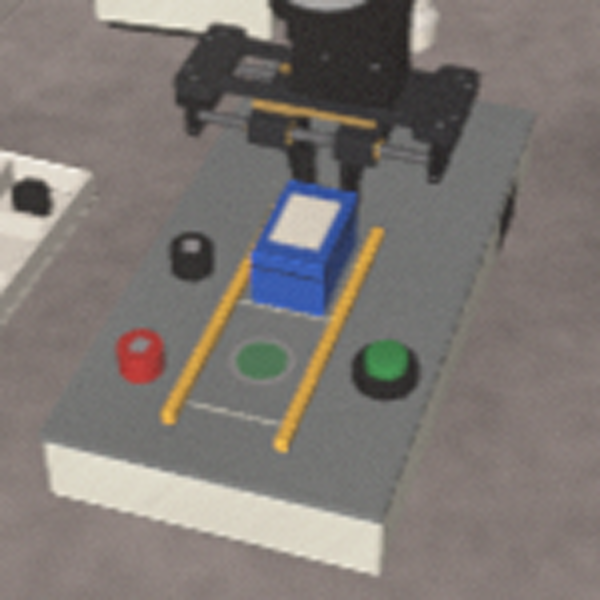

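Call:
{"name": "play_rows", "arguments": {"plan": [[0.6, 0, 0, 0, 0, 0, 0.5], [0.6, 0, 0, 0, 0, 0, 0.5], [0.6, 0, 0, 0, 0, 0, 0.5], [0.6, 0, 0, 0, 0, 0, 0.5], [0.6, 0, 0, 0, 0, 0, 0.5], [0.6, 0, 0, 0, 0, 0, 0.5], [0.6, 0, 0, 0, 0, 0, 0.5], [0.6, 0, 0, 0, 0, 0, 0.5]]}}

```text
clock: 8.0
tool_pos: [0.5568, -0.0205, 0.0756]
eef_rot: [-2.173, -2.268, 0.0]
ft_force: [0.8, -0.6, 0.7]
opening: 0.0218
```

```bash
python3 look.py 7
```

```text
[ 0.5568 -0.0205  0.0756] [-0.0003  0.0149] 0.07908519936868297 [ 0.7863 -0.6481  0.6614] box est [-0.0003  0.0646]
```

View pics/w7.png

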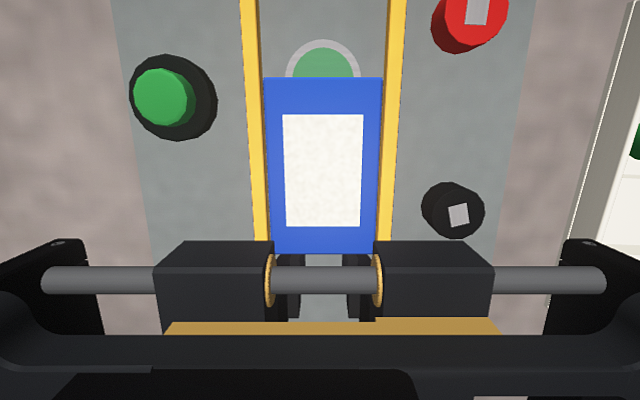

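View pics/s7.png

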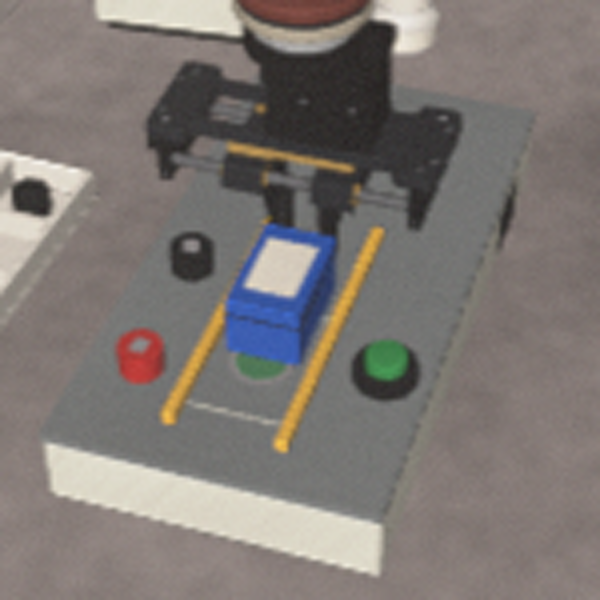

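Call:
{"name": "play_rows", "arguments": {"plan": [[0.6, 0, 0, 0, 0, 0, 0.5], [0.6, 0, 0, 0, 0, 0, 0.5], [0.6, 0, 0, 0, 0, 0, 0.5], [0.6, 0, 0, 0, 0, 0, 0.5], [0.6, 0, 0, 0, 0, 0, 0.5], [0.6, 0, 0, 0, 0, 0, 0.5], [0.4, 0, 0, 0, 0, 0, 0.5], [0.2, 0, 0, 0, 0, 0, 0.5]]}}

```text
clock: 8.9
tool_pos: [0.555, 0.0214, 0.0756]
eef_rot: [-2.173, -2.269, 0.0]
ft_force: [1.0, -1.6, 0.3]
opening: 0.0217
```

```bash
python3 look.py 8
```

```text
[0.555  0.0214 0.0756] [-0.0003  0.0569] 0.10613559583784715 [ 0.9538 -1.6297  0.2689] box est [-0.0004  0.1066]
```

View pics/w8.png

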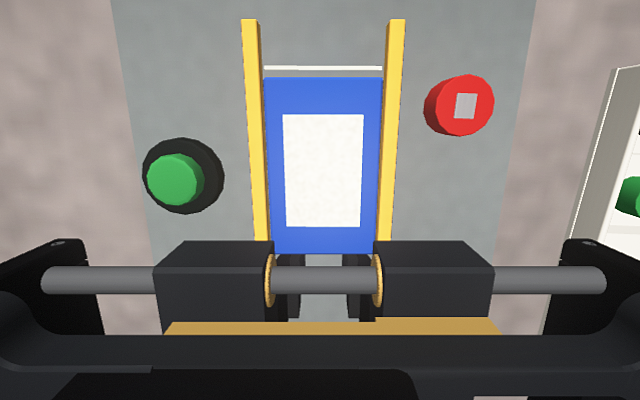

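View pics/s8.png

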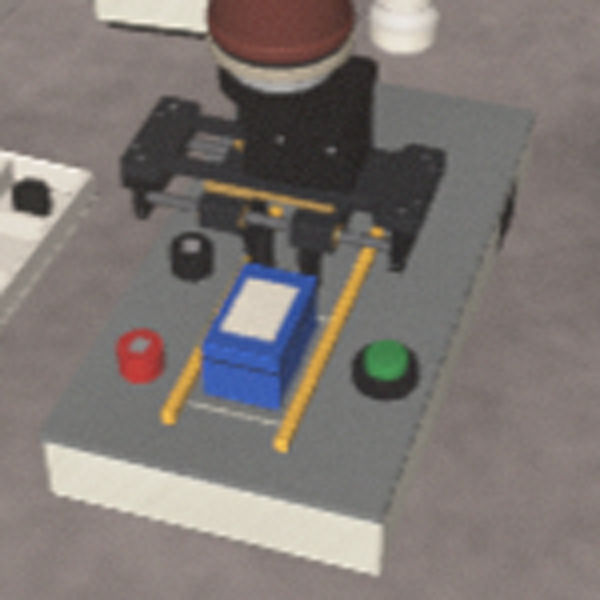

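```bash
python3 - <<'E'
from h import *
import pickle
np.set_printoptions(precision=4,suppress=True)
W=pickle.load(open('w8.pkl','rb'))
for px in [(242,20),(257,20),(389,20),(405,20)]: print(px,tounit(unproj(W,px,.07)))
for px in [(323,65.5),(323,70)]: print('line',px,tounit(unproj(W,px,.06)))
for px in [(265,77.5),(382,77.5)]: print(px,tounit(unproj(W,px,.105)))
b=unproj(W,(176,180),.075);print('button',tounit(b))
E
python3 - <<'E'
import cv2
t=cv2.imread('pics/w8.png')[55:95,240:410]; cv2.imwrite('pics/w8c.png',cv2.resize(t,None,fx=4.5,fy=4.5,interpolation=cv2.INTER_CUBIC))
E
```

```text
(242, 20) [-0.0397  0.1787]
(257, 20) [-0.0323  0.1787]
(389, 20) [0.0328 0.1788]
(405, 20) [0.0407 0.1788]
line (323, 65.5) [0.0003 0.1597]
line (323, 70) [0.0003 0.1574]
(265, 77.5) [-0.0234  0.148 ]
(382, 77.5) [0.0245 0.1481]
button [-0.0804  0.0994]
```

View pics/w8c.png

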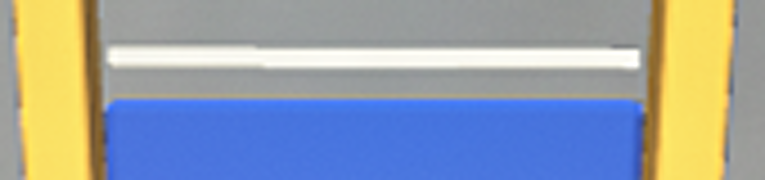

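Call:
{"name": "play_rows", "arguments": {"plan": [[0.1, 0, 0, 0, 0, 0, 0.5], [0.1, 0, 0, 0, 0, 0, 0.5], [0, 0, 0, 0, 0, 0, 0.5], [-0.5, 0, 0, 0, 0, 0, 0.5], [-1.5, 0, 0, 0, 0, 0, 0.5], [-2, 0, 0, 0, 0, 0, 0.5], [-1, 0, -3, 0, 0, 0, 0.5], [0, 0, -4, 0, 0, 0, 0.5]]}}

```text
clock: 9.8
tool_pos: [0.5555, -0.0305, 0.1449]
eef_rot: [-2.177, -2.263, 0.006]
ft_force: [1.2, 0.1, 0.5]
opening: 0.022
```

Call:
{"name": "play_rows", "arguments": {"plan": [[0, 0, -4, 0, 0, 0, 1], [0, 0, -4, 0, 0, 0, 1], [0, 0, 0, 0, 0, 0, 1], [0, 0, 0, 0, 0, 0, 1], [0, 0, 0, 0, 0, 0, 1], [0, 0, 0, 0, 0, 0, 1], [0, 0, 0, 0, 0, 0, 1], [0, 0, 0, 0, 0, 0, 1]]}}

```text
clock: 10.6
tool_pos: [0.5568, -0.0271, 0.225]
eef_rot: [-2.173, -2.268, 0.002]
ft_force: [0.3, -0.4, 0.4]
opening: 0.0
```

```bash
python3 look.py 9; python3 -c "
from workcell import arm;print(arm.read_state()['opening'])"
```

```text
[ 0.5568 -0.0271  0.225 ] [-0.0005  0.0083] 0.07407218075954924 [ 0.2629 -0.398   0.4393] box est [-0.0006  0.058 ]
0.0005784502205354314
```

View pics/w9.png

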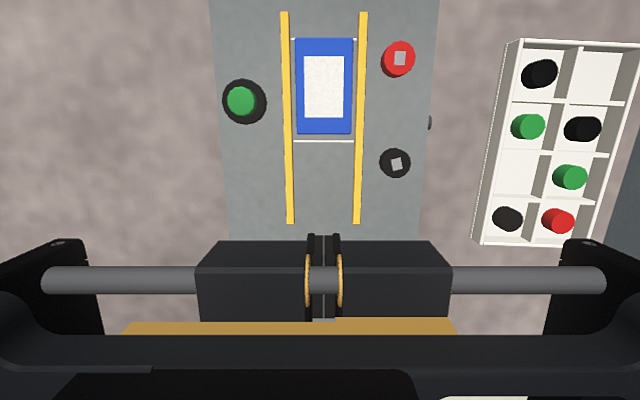

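View pics/s9.png

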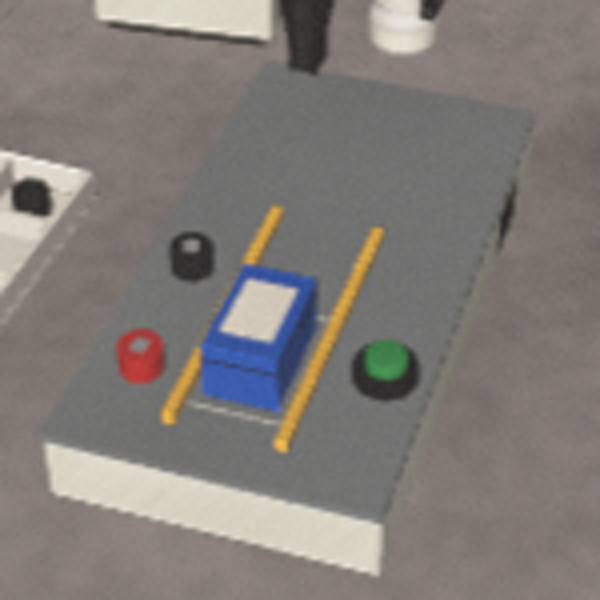

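Run:
```python
import cv2
t=cv2.imread('pics/w9.png')[0:160,270:390]; cv2.imwrite('pics/w9c.png',cv2.resize(t,None,fx=3.7,fy=3.7,interpolation=cv2.INTER_CUBIC))
t=cv2.imread('pics/w9.png')[25:55,280:370]; cv2.imwrite('pics/w9d.png',cv2.resize(t,None,fx=8,fy=8,interpolation=cv2.INTER_CUBIC))
t=cv2.imread('pics/w9.png')[120:150,280:370]; cv2.imwrite('pics/w9e.png',cv2.resize(t,None,fx=8,fy=8,interpolation=cv2.INTER_CUBIC))
```

```text
(no output)
```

View pics/w9d.png

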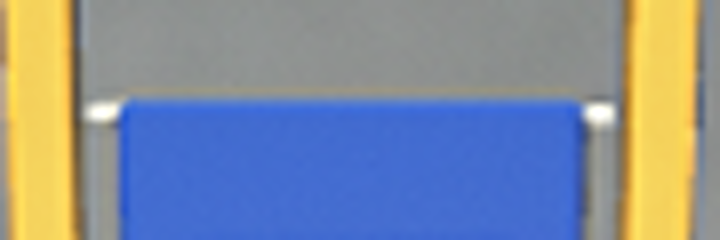

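View pics/w9e.png

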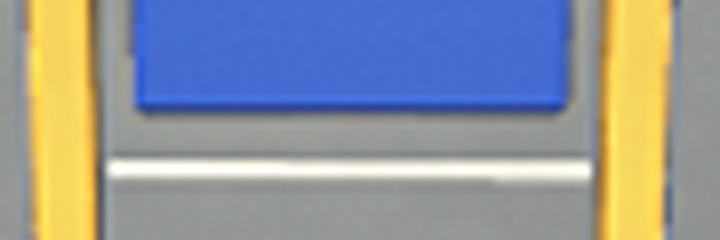

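Run:
```python
from h import *
import pickle
np.set_printoptions(precision=4,suppress=True)
W=pickle.load(open('w9.pkl','rb'))
for px in [(290,40.3),(323,139.6)]: print('line inner',px,tounit(unproj(W,px,.06)))
for px in [(295,37.3),(352.5,37.3),(350.8,133),(297,133)]: print('box',px,tounit(unproj(W,px,.105)))
for px in [(285,12),(363,12),(290.5,223),(357,223)]: print('rail end',px,tounit(unproj(W,px,.07)))
for px in [(240,101)]: print('btn',tounit(unproj(W,px,.075)),unproj(W,px,.075))
```

```text
line inner (290, 40.3) [-0.0327  0.1573]
line inner (323, 139.6) [-0.0003  0.062 ]
box (295, 37.3) [-0.0238  0.1493]
box (352.5, 37.3) [0.0246 0.1493]
box (350.8, 133) [0.0252 0.0708]
box (297, 133) [-0.0239  0.0708]
rail end (285, 12) [-0.0356  0.1787]
rail end (363, 12) [0.0368 0.1787]
rail end (290.5, 223) [-0.0365 -0.0286]
rail end (357, 223) [ 0.0377 -0.0285]
btn [-0.0819  0.1001] [0.4718 0.0612 0.075 ]
```

Call:
{"name": "play_rows", "arguments": {"plan": [[2.3, -2.0, 0, 0, 0, 0, 1], [2.3, -2.0, 0, 0, 0, 0, 1], [2.3, -2.0, 0, 0, 0, 0, 1], [2.3, -2.0, 2, 0, 0, 0, 1], [0, 0, 3, 0, 0, 0, 1], [0, 0, 3, 0, 0, 0, 1], [0, 0, 2.5, 0, 0, 0, 1], [0, 0, 0, 0, 0, 0, 1]]}}

```text
clock: 11.5
tool_pos: [0.4711, 0.0609, 0.118]
eef_rot: [-2.172, -2.267, 0.008]
ft_force: [0.4, -0.2, 0.2]
opening: 0.0004
```

```bash
sed -i 's/130:280,220:370/150:270,240:360/;s/fx=4,fy=4/fx=5,fy=5/' look.py; python3 look.py 10
```

```text
[0.4711 0.0609 0.118 ] [-0.0825  0.0998] 0.0831339879711579 [ 0.4137 -0.2491  0.1698] box est [-0.0826  0.1495]
```

View pics/s10.png

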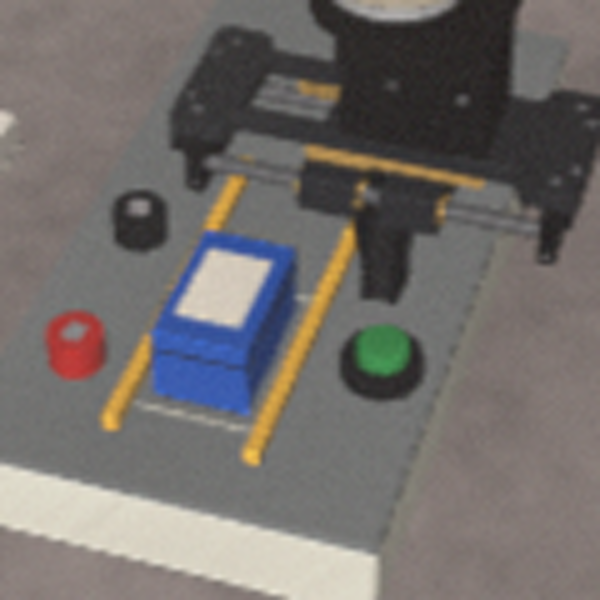

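View pics/w10.png

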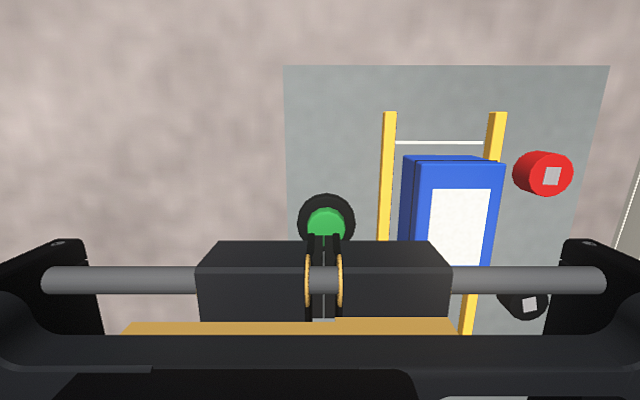

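Call:
{"name": "play_rows", "arguments": {"plan": [[0, 0.2, 1, 0, 0, 0, 1], [0, 0, 1, 0, 0, 0, 1], [0, 0, 0.5, 0, 0, 0, 1], [0, 0, 0.3, 0, 0, 0, 1], [0, 0, 0.3, 0, 0, 0, 1], [0, 0, 0.2, 0, 0, 0, 1], [0, 0, 0, 0, 0, 0, 1], [0, 0, 0, 0, 0, 0, 1]]}}

```text
clock: 12.4
tool_pos: [0.4753, 0.0616, 0.0877]
eef_rot: [2.173, 2.268, 0.0]
ft_force: [-0.2, 0.2, 0.5]
opening: 0.0005
```

Call:
{"name": "play_rows", "arguments": {"plan": [[0, -0.1, 0.3, 0, 0, 0, 1], [0, 0, 0.2, 0, 0, 0, 1], [0, 0, 0.2, 0, 0, 0, 1], [0, 0, 0.1, 0, 0, 0, 1], [0, 0, 0.1, 0, 0, 0, 1], [0, 0, 0.1, 0, 0, 0, 1], [0, 0, 0, 0, 0, 0, 1], [0, 0, 0, 0, 0, 0, 1]]}}

```text
clock: 13.2
tool_pos: [0.4742, 0.0615, 0.0776]
eef_rot: [-2.173, -2.268, 0.0]
ft_force: [-0.7, -0.2, 2.6]
opening: 0.0003
```

Call:
{"name": "play_rows", "arguments": {"plan": [[0, 0, 0.1, 0, 0, 0, 1], [0, 0, 0.1, 0, 0, 0, 1], [0, 0, 0.1, 0, 0, 0, 1], [0, 0, 0, 0, 0, 0, 1], [0, 0, 0, 0, 0, 0, 1], [0, 0, 0, 0, 0, 0, 1], [0, 0, 0, 0, 0, 0, 1], [0, 0, 0, 0, 0, 0, 1]]}}

```text
clock: 14.0
tool_pos: [0.4744, 0.0616, 0.076]
eef_rot: [-2.173, -2.267, -0.001]
ft_force: [-10.8, -1.5, 26.5]
opening: 0.0004
```

```bash
python3 look.py 11
```

```text
[0.4744 0.0616 0.076 ] [-0.0793  0.1003] 0.06496911347456669 [-10.839   -1.5335  26.519 ] box est [-0.0793  0.15  ]
```

View pics/s11.png

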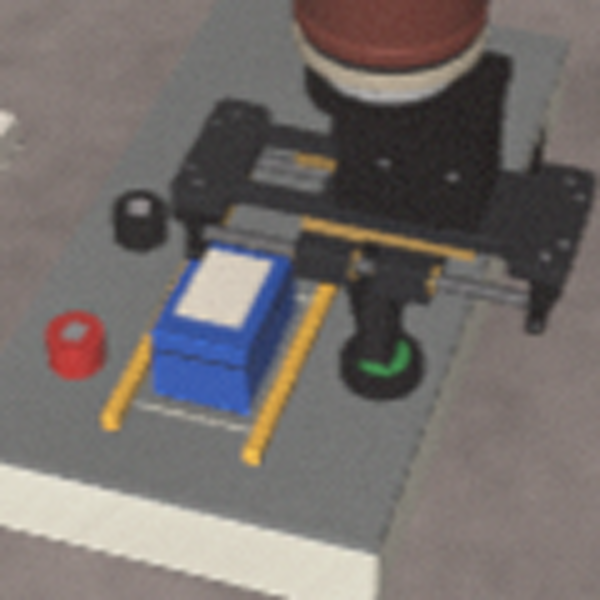

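View pics/w11.png

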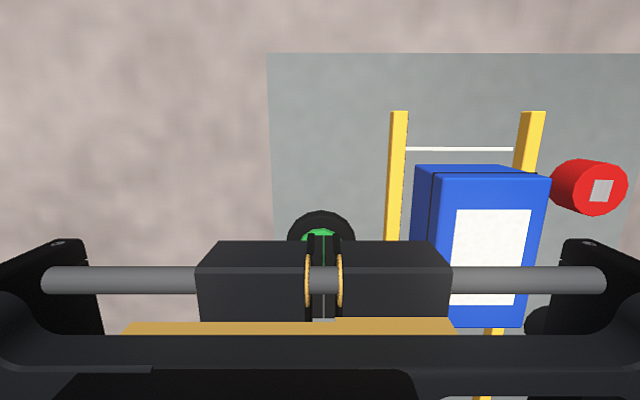

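Call:
{"name": "play_rows", "arguments": {"plan": [[0, 0, -0.1, 0, 0, 0, 1], [0, 0, 0, 0, 0, 0, 1], [0, 0, 0, 0, 0, 0, 1], [0, 0, 0, 0, 0, 0, 1], [0, 0, 0, 0, 0, 0, 1], [0, 0, 0, 0, 0, 0, 1], [0, 0, 0, 0, 0, 0, 1], [0, 0, 0, 0, 0, 0, 1]]}}

```text
clock: 14.9
tool_pos: [0.4743, 0.0615, 0.0762]
eef_rot: [-2.173, -2.268, -0.0]
ft_force: [-6.1, -0.9, 15.3]
opening: 0.0005
```

Call:
{"name": "play_rows", "arguments": {"plan": [[0, 0, -0.1, 0, 0, 0, 1], [0, 0, 0, 0, 0, 0, 1], [0, 0, 0, 0, 0, 0, 1], [0, 0, 0, 0, 0, 0, 1], [0, 0, 0, 0, 0, 0, 1], [0, 0, 0, 0, 0, 0, 1], [0, 0, 0, 0, 0, 0, 1], [0, 0, 0, 0, 0, 0, 1]]}}

```text
clock: 15.7
tool_pos: [0.4742, 0.0615, 0.0765]
eef_rot: [-2.173, -2.268, 0.0]
ft_force: [-2.4, 0.9, 3.7]
opening: 0.0003
```

Call:
{"name": "play_rows", "arguments": {"plan": [[0, 0, -0.1, 0, 0, 0, 1], [0, 0, 0, 0, 0, 0, 1], [0, 0, 0, 0, 0, 0, 1], [0, 0, 0, 0, 0, 0, 1], [0, 0, 0, 0, 0, 0, 1], [0, 0, 0, 0, 0, 0, 1], [0, 0, 0, 0, 0, 0, 1], [0, 0, 0, 0, 0, 0, 1]]}}

```text
clock: 16.5
tool_pos: [0.4743, 0.0615, 0.0776]
eef_rot: [2.173, 2.268, -0.0]
ft_force: [-1.7, 1.7, 4.4]
opening: 0.0006
```

Call:
{"name": "play_rows", "arguments": {"plan": [[0, 0, -0.2, 0, 0, 0, 1], [0, 0, 0, 0, 0, 0, 1], [0, 0, 0, 0, 0, 0, 1], [0, 0, 0, 0, 0, 0, 1], [0, 0, 0, 0, 0, 0, 1], [0, 0, 0, 0, 0, 0, 1], [0, 0, 0, 0, 0, 0, 1], [0, 0, 0, 0, 0, 0, 1]]}}

```text
clock: 17.3
tool_pos: [0.4744, 0.0614, 0.0796]
eef_rot: [2.173, 2.268, 0.0]
ft_force: [0.1, -0.1, 2.5]
opening: 0.0003
```

Call:
{"name": "play_rows", "arguments": {"plan": [[0, 0, -0.2, 0, 0, 0, 1], [0, 0, 0, 0, 0, 0, 1], [0, 0, 0, 0, 0, 0, 1], [0, 0, 0, 0, 0, 0, 1], [0, 0, 0, 0, 0, 0, 1], [0, 0, 0, 0, 0, 0, 1], [0, 0, 0, 0, 0, 0, 1], [0, 0, 0, 0, 0, 0, 1]]}}

```text
clock: 18.1
tool_pos: [0.4743, 0.0615, 0.0816]
eef_rot: [2.173, 2.268, 0.0]
ft_force: [1.1, 0.4, 1.4]
opening: 0.0004
```

Call:
{"name": "play_rows", "arguments": {"plan": [[0, 0, -0.1, 0, 0, 0, 1], [0, 0, 0, 0, 0, 0, 1], [0, 0, 0, 0, 0, 0, 1], [0, 0, 0, 0, 0, 0, 1], [0, 0, 0, 0, 0, 0, 1], [0, 0, 0, 0, 0, 0, 1], [0, 0, 0, 0, 0, 0, 1], [0, 0, 0, 0, 0, 0, 1]]}}

```text
clock: 18.9
tool_pos: [0.4741, 0.0614, 0.0825]
eef_rot: [-2.173, -2.268, 0.0]
ft_force: [-1.9, -0.3, 1.4]
opening: 0.0004
```

Call:
{"name": "play_rows", "arguments": {"plan": [[0, 0, -0.2, 0, 0, 0, 1], [0, 0, -1, 0, 0, 0, 1], [0, 0, -3, 0, 0, 0, 1], [0, 0, -4, 0, 0, 0, 1], [-3, 0, -4, 0, 0, 0, 1], [-4, 0, 0, 0, 0, 0, 1], [-4, 0, 0, 0, 0, 0, 1], [0, 0, 0, 0, 0, 0, 1]]}}

```text
clock: 19.7
tool_pos: [0.4791, -0.0541, 0.206]
eef_rot: [2.181, 2.259, 0.002]
ft_force: [-0.4, 0.0, -0.8]
opening: 0.0006
```

```bash
python3 look.py 12
```

```text
[ 0.4791 -0.0541  0.206 ] [-0.0793 -0.0154] -0.3544696877200777 [-0.3921  0.0403 -0.7631] box est [-0.079   0.0343]
```

View pics/s12.png

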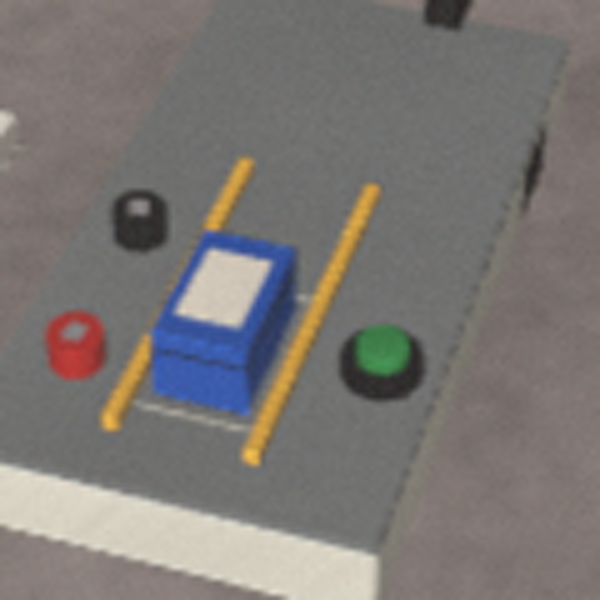

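View pics/w12.png

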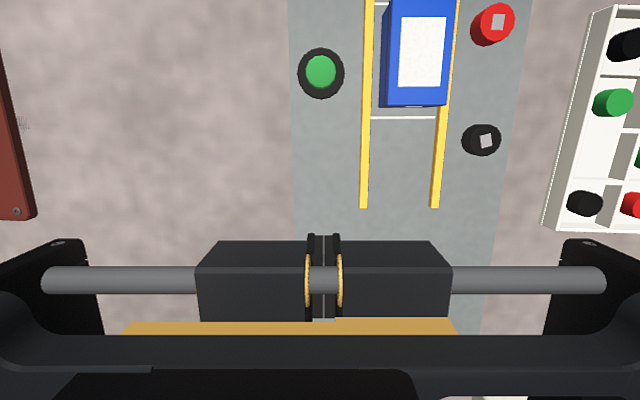

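Run:
```python
import cv2,numpy as np
a=cv2.imread('pics/w11.png')[200:250,280:370];a=cv2.resize(a,None,fx=8,fy=8,interpolation=cv2.INTER_CUBIC)
cv2.imwrite('pics/c11.png',a)
a=cv2.imread('pics/w12.png')[35:110,280:370];cv2.imwrite('pics/c12.png',cv2.resize(a,None,fx=8,fy=8,interpolation=cv2.INTER_CUBIC))
```

```text
(no output)
```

View pics/c11.png

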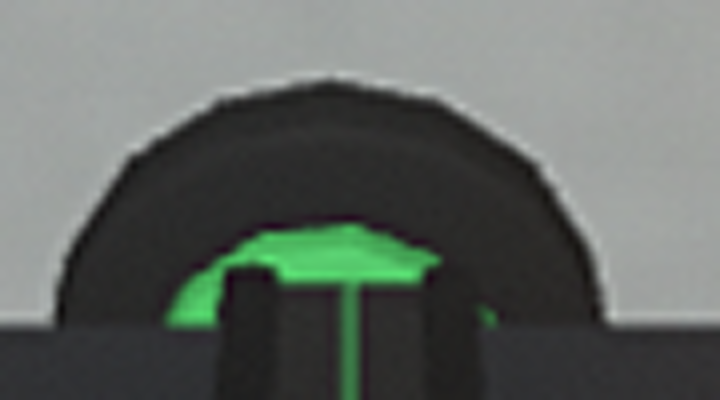

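View pics/c12.png

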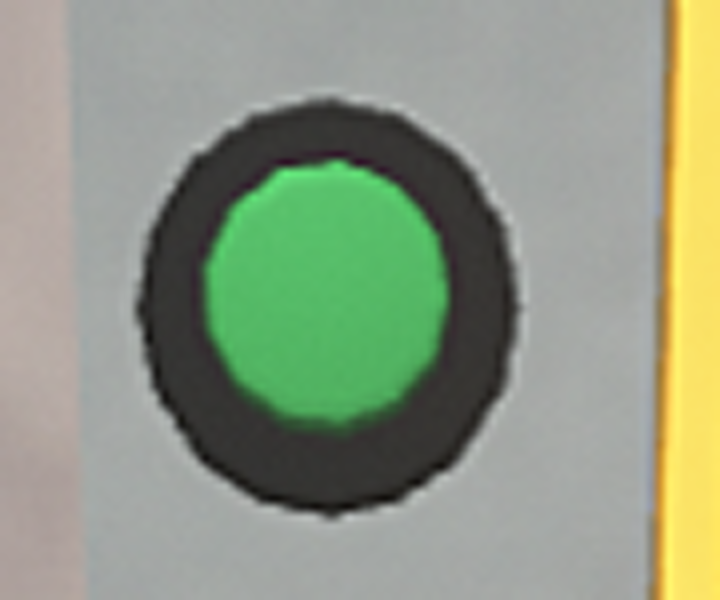

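Call:
{"name": "play_rows", "arguments": {"plan": [[0, 0, 0, 0, 0, 0, 1], [0, 0, 0, 0, 0, 0, 1], [0, 0, 0, 0, 0, 0, 1], [0, 0, 0, 0, 0, 0, 1], [0, 0, 0, 0, 0, 0, 1], [0, 0, 0, 0, 0, 0, 1], [0, 0, 0, 0, 0, 0, 1], [0, 0, 0, 0, 0, 0, 1]]}}

```text
clock: 20.6
tool_pos: [0.4789, -0.0484, 0.2046]
eef_rot: [2.173, 2.268, -0.0]
ft_force: [0.5, 0.9, 0.2]
opening: 0.0006
```

```bash
python3 -c "
from workcell import arm;print(arm.finish_job())"
```

```text
the job is handed in; nothing more can be done
None
```

The blue box is over the window between the two white lines, and the green button has been pressed fully and has come back up. I handed the job in at about 20.6 s, with the arm clear of everything.

- **Push:** I pushed the box from behind with both fingers, about 22 mm apart and their tips above rail height, on a path that straightened it as it went. Each picture I took along the lane showed the box clear of both rails.
- **Box position:** With the fingers backed off, it measured about 8 mm from the front line and 9 mm from the rear line. It was within about 1 mm of the lane's middle and square to it. Later pictures showed it unmoved.
- **Button:** The fingers touched only the green cap. They reached a hard stop at about 6 mm of travel with 26 N, well above the spring's 4 N. The final picture shows the button up.
- **Other objects:** I moved only the box and the button. The final pictures show the red and black pucks in place. I did not check the objects on the table again.

**Checks that disagreed:**
- The first unit position from the side camera differed from the top camera's by about 7 mm along the lane, so I relied on the wrist camera, which matched the known sizes to 1–2 mm.
- The force reading still showed about 1.4 N near the top of the button's release, so I confirmed it was up from the picture.

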